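# Shut the bead case and snap its clip

### The job

The black beads are done for today: close the lid of the bead case with the orange clip and press that clip down until it snaps and stays down. Leave the similar case with the blue clip as it is, open.

Things in the scene. Friction and masses are not known exactly. Their poses are not given: they have to be found in the camera images.
- bead_case: White tray of black beads, 150 mm (x) by 110 mm (y) by 45 mm high, fixed. Origin: centre of its underside, on the bench; x points to its back (hinge) side, y to its left, z up. Clear, white-framed lid hinged along y on the back rim (case x = +75 mm, 45 mm high), orange clip on the lid's front edge.
- bead_case_lid (a joint): Angle of that lid: 0 shut, larger is more open (starts at 0.35 to 0.65 rad). A stiff hinge: it stays where left; pressing straight down on it with a few N closes it. Lid 150 x 110 x 5 mm; shut, its top is 50 mm above the bench, bare from case x = -30 to +70 mm.
- bead_case_clip (a joint): Travel of the orange clip, square to the lid: 0 up, 0.008 m snapped down. Resists with about 7 N at first; past 4 mm it snaps to its rigid stop and stays. Pad 46 mm (x) by 36 mm (y); with the lid shut its centre is at case x = -59 mm, y = 0, its top 64.5 mm above the bench when up, 56.5 mm when down.
- spare_case_clip_top (a point): Centre of the top of the blue clip on the other case, which has the same size and shape but pale wooden beads, and is also half open. To be left as it is.

How it is judged:
By the outcome, as a careful person would: the job done as asked, in the order asked, and still so for the second after the job is handed in, with the robot touching nothing.
It also fails if it takes over 38 s, if anything falls off the work surface, if the arm or the gripper's body presses on something with over 40 N, if the wrist force passes 120 N, or if a joint passes its speed limit or range.

### The arm

A 6-joint arm with a two-finger parallel gripper is mounted at the origin on the work surface. World frame = base frame: x ahead of the robot, y to its left, z up, the work surface at z = 0. Lengths are in mm, angles in rad, forces in N, time in s.
With the tool pointing down it reaches from about 350 to 775 mm from the base axis. Payload 7.3 kg.
Tool frame: the origin (TCP) lies midway between the tips of the shut fingers; the grasp point (between the pads) lies 19 mm behind it; z points along the fingers, y is the line along which they close (so a half turn about z gives the same grasp; the last joint's range is limited). The gripper opens to 92 mm and grips with 3 to 60 N. Pads are 19 mm wide; open, the fingers measure 130 mm over their backs; the gripper's body (75 mm by 190 mm) begins 47 mm behind the grasp point.
Start: joints at [1.12, 0.342, 1.524, -0, 1.275, -0.146], TCP at [157.539, 500.826, 226.741] pointing down, gripper open.
Joint ranges: [-2.53, 2.53], [-0.77, 2.02], [0.04, 2.7], [-1, 4.14], [0.28, 2.66], [-3.11, 3.11]. Speed limits (rad/s): [2.57, 2.57, 3.14, 3.14, 3.14, 3.14].

### API

Orientations are given as [roll, pitch, yaw] about the fixed x, y, z axes, in that order (R = Rz(yaw) Ry(pitch) Rx(roll)).
In Python, from plant import get_obs, capture, camera_model, close_job, search_frame, regions_of, pinpoint gives the robot as it stands. The module is installed in compiled form; this text tells all that it offers.
- The arm moves only by the shell command python3 -m pendant 'ROWS'. ROWS is JSON, one flat list of numbers, 7 for each row, row after row: the shift along the tool's x, y, z in units of 30 mm (1.0 is 30 mm), then the turn, a rotation vector about the tool's x, y, z in units of 4 degrees (1.0 is 4 degrees), then the closure, from -1 (fully open) to 1 (shut), so that 0 is half open. In form: [dx, dy, dz, wx, wy, wz, gripper, dx, dy, dz, wx, wy, wz, gripper, ...]. A call has 1 to 12 rows; each row shifts and turns the commanded pose from where the row before left it, along the tool's axes as they then stand; what a row does not reach is not made up. A row lasts 1/10 s, in which the tool goes at most 50 mm and 8.59 degrees, less where a joint would pass 70% of its speed; a pose out of reach is approached as far as the arm can. A call with a number of a shift or a turn outside -1 to 1 is refused whole. A call with a gripper value outside its range is refused whole. The fingers move at their own pace and stop on an object; the grip force is fixed at half the most. Time passes only in rows, so rows that do not move let the fingers close. It gives the time, the measured TCP pose, the force, the opening and the grip force at its end, in the units of the state.
- get_obs(): the state, without advancing time (a new reading comes with each control period).
- capture(name): name is "scene" or "top" or "wrist"; returns the picture (400x640x3 uint8, red, green, blue); there is no depth.
- camera_model(name): a dict with "fov_y" (degrees; the focal length in pixels is half the picture's height over the tangent of half this angle, whatever the lens; pixels are square), "cx", "cy" (the principal point, pixels), "D" ([k1, k2, p1, p2, k3] as OpenCV has them; the pictures are not rectified), "pose" (4x4, takes a point from camera to world coordinates). Camera axes: x right, y up, looking along -z (the intrinsics and any distortion apply to the point x, -y, -z); pixel columns grow to the right and rows downward; lengths in mm; the calibration is good to about 2 mm. A picture is of the moment at which its call begins: read the wrist's pose just before it. camera_model takes no time and is no camera call; for the wrist camera it gives the pose at the moment of the call.
- close_job(): hands the job in; it is judged then, once.
Trained networks look in the newest picture that a camera, given by its name, has taken for a name from the list of things; names that differ only in an ending like _2 or _b are one class to them, and where a whole thing is asked for, a point or a joint stands for the part that bears it (a point fixed in the world has none). Each returns a list of dicts, best first, with "score" (0 to 1); they miss things now and then, are a little off and sometimes report something else, mostly with a low value. They report only what shows in the picture. A call takes as long as a camera call.
- search_frame(camera, thing): "location" ([column, row] in pixels, amid what is visible of it).
- regions_of(camera, thing): "pixels" (400x640 bool, what is visible of it) and "location" ([column, row] in pixels, amid what is visible of it).
- pinpoint(camera, thing): "location" ([column, row] in pixels: a listed point, or the origin of a listed thing).
The state is a dict: "time": time; "joint_positions": joint angles; "dq": joint speeds; "tau": joint torques, N m; "tool_pos": TCP position; "tcp_rot": TCP orientation; "contact_force": force on the tool from outside, world axes, zero at the start; "moment": the same for the moment, N m; "grip_width": finger opening in mm; "finger_force": force on a finger pad.
Only numpy, scipy, OpenCV 4.12 (cv2) and the standard library are available. Lean on these libraries where they do the work, as an engineer would, in place of code of your own. Each camera call takes 0.05 s, during which the arm holds its last target. There are 200 camera calls.

## Working session

There is one attempt and no reset: what is moved stays moved. The work goes in short steps, Python scripts to look and compute and a shell command to move; the robot and the scene stay as the last step left them, time stands still between calls to the robot, and variables do not carry over. Pictures are saved under pics/ and viewed, at most 10 in all, crops included, and the job is handed in when it is done.

```bash
mkdir -p pics; cat > h.py <<'E'
import numpy as np, cv2
from plant import *
def K(m):
    f=200/np.tan(np.radians(m["fov_y"])/2)
    return np.array([[f,0,m["cx"]],[0,f,m["cy"]],[0,0,1]])
def ray(m,px):
    p=cv2.undistortPoints(np.array([[px]],float),K(m),np.array(m["D"],float))[0,0]
    P=np.array(m["pose"]); return P[:3,3],P[:3,:3]@np.array([p[0],-p[1],-1])
def atz(m,px,z):
    o,d=ray(m,px); return o+d*(z-o[2])/d[2]
def proj(m,X):
    P=np.array(m["pose"]); c=(np.atleast_2d(X)-P[:3,3])@P[:3,:3]
    return cv2.projectPoints((c*[1,-1,-1])[:,None],np.zeros(3),np.zeros(3),K(m),np.array(m["D"],float))[0][:,0]
E
python3 - <<'E'
from h import *
o=get_obs(); print(o["tool_pos"],o["tcp_rot"],o["contact_force"],o["time"])
for c in ["top","scene"]:
    im=capture(c); m=camera_model(c); cv2.imwrite(f"pics/{c}.png",im[...,::-1])
    print(c,np.round(m["pose"],2).tolist())
    for t in ["bead_case","bead_case_clip","spare_case_clip_top"]:
        print(t,[(np.round(r["location"]).tolist(),round(r["score"],2)) for r in pinpoint(c,t)[:3]],[(np.round(r["location"]).tolist(),round(r["score"],2)) for r in search_frame(c,t)[:3]])
E
```

```text
[157.35162524 500.43241462 226.04953888] [-3.14006930e+00 -2.10420175e-04  2.83678866e+00] [ 0.59974817 -0.4462168  -0.56423453] 0.0
top [[-0.02, 1.0, -0.07, 516.97], [-1.0, -0.02, -0.02, -24.35], [-0.02, 0.07, 1.0, 1148.23], [0.0, 0.0, 0.0, 1.0]]
bead_case [([217.0, 186.0], 0.96)] [([209.0, 181.0], 0.71)]Traceback (most recent call last):
  File "<stdin>", line 7, in <module>
ValueError: it knows: bead_case, spare_case_clip_top
```

View pics/top.png

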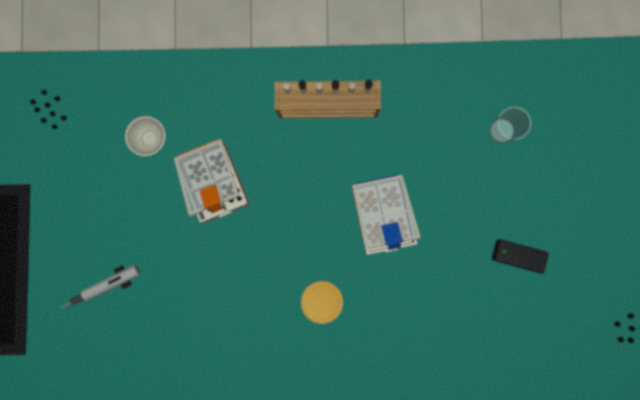

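The top view shows the orange-clip case at about (212,182) with the clip at (210,198), and the blue-clip case at (387,215). Both have the hinge toward the image top (+x). Next I'll take a zoomed crop and the scene view.

```bash
python3 - <<'E'
from h import *
for c,b in [("top",(120,230,150,270)),("scene",None)]:
    im=capture(c); m=camera_model(c)
    print(c,m["fov_y"],np.round(m["pose"],2).tolist())
    for t in ["bead_case","spare_case_clip_top"]:
        print(t,[(np.round(r["location"],1).tolist(),round(r["score"],2)) for r in pinpoint(c,t)[:3]])
    h=cv2.cvtColor(im,cv2.COLOR_RGB2HSV)
    mk=((h[...,0]<14)&(h[...,0]>3)&(h[...,1]>200)&(h[...,2]>120)).astype(np.uint8)
    n,_,s,ce=cv2.connectedComponentsWithStats(mk); print([(s[i].tolist(),ce[i].round(1).tolist()) for i in range(1,n) if s[i,4]>30])
    if b: im=cv2.resize(im[b[0]:b[1],b[2]:b[3]],None,fx=5,fy=5,interpolation=cv2.INTER_CUBIC)
    cv2.imwrite(f"pics/{c}2.png",im[...,::-1])
m=camera_model("top")
print("origin",atz(m,pinpoint("top","bead_case")[0]["location"],0))
E
```

```text
top 43.02640166166695 [[-0.02, 1.0, -0.07, 516.97], [-1.0, -0.02, -0.02, -24.35], [-0.02, 0.07, 1.0, 1148.23], [0.0, 0.0, 0.0, 1.0]]
bead_case []
spare_case_clip_top [([394.5, 236.1], 0.93)]
[]
scene 57.3117454833594 [[-0.29, -0.52, 0.8, 1140.09], [0.96, -0.18, 0.24, 154.54], [0.02, 0.84, 0.55, 441.24], [0.0, 0.0, 0.0, 1.0]]
bead_case [([455.2, 276.1], 0.75)]
spare_case_clip_top [([271.7, 152.1], 0.74)]
[([447, 196, 27, 23, 403], [459.9, 207.2]), ([452, 287, 56, 7, 166], [480.2, 290.4])]Traceback (most recent call last):
  File "<stdin>", line 13, in <module>
IndexError: list index out of range
```

View pics/top2.png

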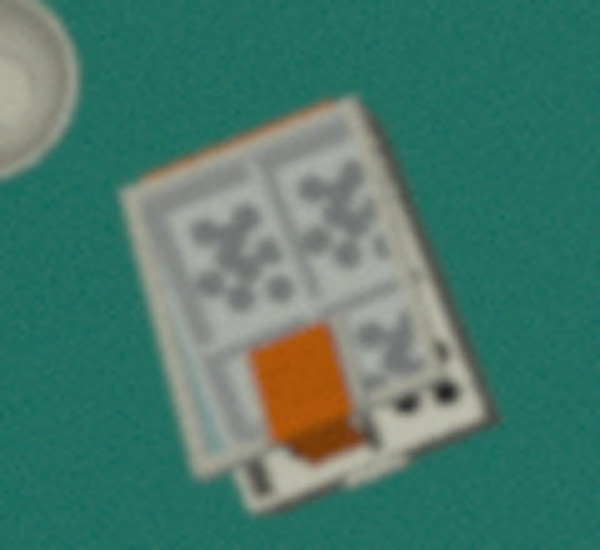

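View pics/scene2.png

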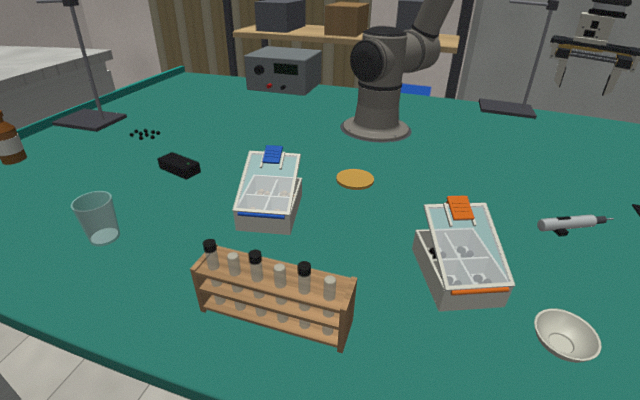

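The crop shows the case outline corners and the lid swung up, its front-left corner at crop (200,478). The scene view shows the lid front edge at (427,206)–(487,204) and the back-bottom corners at (444,306) and (507,304). I'll fit the pose to these.

```bash
cat > fit.py <<'E'
from h import *
from scipy.optimize import least_squares
T=lambda u,v:(150+u/5,120+v/5)
C=[("top",(-75,-55,0),T(494,422)),("top",(-75,55,45),T(253,513)),("top",(75,-55,48),T(357,97)),("top",(75,55,48),T(123,190)),
("scene",(75,-55,0),(444,306)),("scene",(75,55,0),(507,304)),("scene",(-75,-55,45),(417,234))]
L=[("top",(-150,55,3),T(198,478)),("top",(-134,0,19.5),T(299,380)),("scene",(-150,-55,3),(427,206)),("scene",(-150,55,3),(487,204))]
M={c:camera_model(c) for c in("top","scene")}
def W(p,q,lid):
    q=np.array(q,float)
    if lid:
        a=p[3];x,z=q[0],q[2]
        q=np.array([75+x*np.cos(a)+z*np.sin(a),q[1],45-x*np.sin(a)+z*np.cos(a)])
    c,s=np.cos(p[2]),np.sin(p[2]);return np.array([p[0]+c*q[0]-s*q[1],p[1]+s*q[0]+c*q[1],q[2]])
def res(p):
    return np.concatenate([proj(M[c],W(p,q,l))[0]-uv for S,l in((C,0),(L,1)) for c,q,uv in S])
if __name__=="__main__":
    x,y=atz(M["top"],(212,182),30)[:2]
    r=least_squares(res,[x,y,.37,.5],x_scale=[50,50,.2,.2],loss="soft_l1")
    print(r.x.round(3)); print(r.fun.reshape(-1,2).round(1).tolist() if 1 else 0)
    for n,q,l in(("clip open",(-134,0,19.5),1),("clip shut",(-134,0,19.5),0)):
        print(n,W(r.x,q,1) if l else W(r.x,(-59,0,64.5),0))
    for n,q in(("lid x-20",(-20,0,50)),):print(n,W(r.x,q,0))
E
python3 fit.py
```

```text
[6.33399e+02 2.52712e+02 3.81000e-01 3.88000e-01]
[[0.1, -0.7], [-1.9, -0.4], [-2.2, 0.3], [-1.8, 1.1], [-3.3, 5.1], [-0.5, 2.2], [-0.1, -4.7], [-0.9, 0.6], [-1.4, 0.2], [-2.2, -0.4], [-1.3, -0.3]]
clip open [594.73541924 237.20588563 113.75675623]
clip shut [578.63831408 230.75008967  64.5       ]
lid x-20 [614.83574387 245.26718567  50.        ]
```

```bash
python3 -m pendant '[0,0,0,0,0,-0.983,1, 0,0,0,0,0,-0.983,1, 0,0,0,0,0,-0.983,1, 0,0,0,0,0,-0.983,1, 0,0,0,0,0,-0.983,1, 0,0,0,0,0,-0.983,1, 0,0,0,0,0,-0.983,1, 0,0,0,0,0,-0.983,1, 0,0,0,0,0,-0.983,1, 0,0,0,0,0,-0.983,1]'
python3 -m pendant '[-0.84,-0.97,0,0,0,0,1, -0.84,-0.97,0,0,0,0,1, -0.84,-0.97,0,0,0,0,1, -0.84,-0.97,0,0,0,0,1, -0.84,-0.97,0,0,0,0,1, -0.84,-0.97,0,0,0,0,1, -0.84,-0.97,0,0,0,0,1, -0.84,-0.97,0,0,0,0,1, -0.84,-0.97,0,0,0,0,1, -0.84,-0.97,0,0,0,0,1, -0.84,-0.97,0,0,0,0,1, -0.84,-0.97,0,0,0,0,1]'
```

```text
time: 1.5
tool_pos: [157.5, 500.8, 226.8]
tcp_rot: [3.142, 0.0, -2.757]
contact_force: [-0.6, -0.1, -0.7]
grip_width: 16.2
finger_force: 0.0
time: 2.7
tool_pos: [569.5, 288.4, 226.7]
tcp_rot: [3.141, 0.0, -2.76]
contact_force: [0.7, 0.4, 0.3]
grip_width: 0.2
finger_force: 0.0
```

```bash
python3 -m pendant '[-0.84,-0.93,0,0,0,0,1, -0.84,-0.93,0,0,0,0,1, 0,0,0,0,0,0,1]'
python3 - <<'E'
from h import *
from fit import W
m=camera_model("wrist"); im=capture("wrist")[...,::-1].copy()
cv2.imwrite("pics/w0.png",im)
p=[633.4,252.7,.381,.388]
for q,l in [((75,55,48),0),((75,-55,48),0),((-75,-55,45),0),((-75,55,45),0),((-150,55,5),1),((-150,-55,5),1),((-134,0,19.5),1),((-111,18,19.5),1),((-157,-18,19.5),1)]:
    u=proj(m,W(p,q,l))[0]; print(q,u.round())
    if abs(u).max()<2000: cv2.circle(im,tuple(int(v) for v in u),4,(0,0,255) if l else (255,0,255),1)
cv2.imwrite("pics/w.png",im)
E
```

```text
time: 3.0
tool_pos: [639.1, 253.0, 225.2]
tcp_rot: [-3.14, -0.0, -2.764]
contact_force: [-0.5, 0.8, 0.2]
grip_width: 0.4
finger_force: 0.0
(75, 55, 48) [362. 241.]
(75, -55, 48) [273. 242.]
(-75, -55, 45) [268. 116.]
(-75, 55, 45) [367. 116.]
(-150, 55, 5) [377. 131.]
(-150, -55, 5) [258. 131.]
(-134, 0, 19.5) [318. 154.]
(-111, 18, 19.5) [336. 175.]
(-157, -18, 19.5) [297. 131.]
```

View pics/w.png

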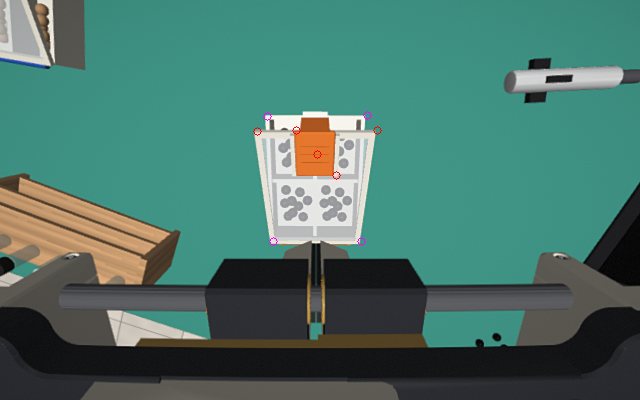

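The wrist view confirms the fit: the predicted corners match within about 3 px, with the orange clip at (317,154). The space below the tool is clear, so I'll go down onto the bare part of the lid.

```bash
python3 -m pendant '[0,0,1,0,0,0,1, 0,0,1,0,0,0,1, 0,0,1,0,0,0,1, 0,0,1,0,0,0,1, 0,0,0.6,0,0,0,1, 0,0,0.3,0,0,0,1, 0,0,0.3,0,0,0,1]'
python3 -m pendant '[0,0,0.2,0,0,0,1, 0,0,0.2,0,0,0,1, 0,0,0.2,0,0,0,1, 0,0,0,0,0,0,1]'
```

```text
time: 3.75
tool_pos: [635.4, 257.1, 71.1]
tcp_rot: [3.141, 0.001, -2.759]
contact_force: [-0.1, 0.1, 1.4]
grip_width: 0.8
finger_force: 0.7
time: 4.15
tool_pos: [635.5, 256.2, 52.0]
tcp_rot: [3.141, -0.001, -2.76]
contact_force: [-0.8, -0.6, -0.5]
grip_width: 0.3
finger_force: 0.0
```

```bash
python3 -m pendant '[0,0,0.05,0,0,0,1, 0,0,0.05,0,0,0,1, 0,0,0,0,0,0,1]'
python3 -m pendant '[0,0,0.05,0,0,0,1, 0,0,0,0,0,0,1]'
python3 - <<'E'
from h import *
im=capture("wrist")[...,::-1]; cv2.imwrite("pics/w1.png",im)
E
```

```text
time: 4.45
tool_pos: [636.0, 256.3, 50.3]
tcp_rot: [-3.142, 0.001, -2.76]
contact_force: [-0.5, -0.2, 2.7]
grip_width: 0.3
finger_force: 1.7
time: 4.65
tool_pos: [636.1, 256.3, 50.2]
tcp_rot: [-3.141, 0.001, -2.76]
contact_force: [-3.3, -1.5, 10.6]
grip_width: 0.4
finger_force: 5.4
```

View pics/w1.png

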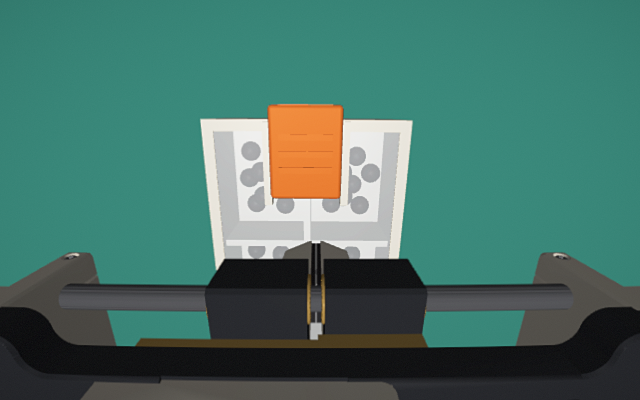

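The lid is shut: the force reads 10 N at z = 50. The clip centre is at column 306 and the tool axis at 317, so the clip is about 5 mm toward −y of the tool. I'll lift, shift over it and press.

```bash
python3 -m pendant '[0,0,-0.6,0,0,0,1, 0,0,-0.7,0,0,0,1, 0.7,-0.06,0,0,0,0,1, 0.7,-0.06,0,0,0,0,1, 0.7,-0.05,0,0,0,0,1, 0,0,0.3,0,0,0,1, 0,0,0.15,0,0,0,1, 0,0,0,0,0,0,1]'
python3 -m pendant '[0,0,0.15,0,0,0,1, 0,0,0.1,0,0,0,1, 0,0,0.1,0,0,0,1, 0,0,0,0,0,0,1]'
```

```text
time: 5.5
tool_pos: [579.5, 228.3, 72.7]
tcp_rot: [3.141, -0.001, -2.76]
contact_force: [-0.7, -0.4, -0.9]
grip_width: 0.2
finger_force: 0.0
time: 5.9
tool_pos: [579.5, 228.3, 63.3]
tcp_rot: [3.142, 0.001, -2.76]
contact_force: [-0.8, -0.4, 4.5]
grip_width: 0.3
finger_force: 2.0
```

```bash
python3 -m pendant '[0,0,0.1,0,0,0,1, 0,0,0.1,0,0,0,1, 0,0,0,0,0,0,1]'
python3 -m pendant '[0,0,0.1,0,0,0,1, 0,0,0,0,0,0,1]'
```

```text
time: 6.2
tool_pos: [579.1, 228.1, 56.9]
tcp_rot: [3.142, -0.0, -2.76]
contact_force: [-0.0, 0.3, 0.8]
grip_width: 0.6
finger_force: 0.0
time: 6.4
tool_pos: [579.3, 228.1, 56.4]
tcp_rot: [-3.141, 0.001, -2.76]
contact_force: [-5.7, -1.6, 16.9]
grip_width: 0.6
finger_force: 8.4
```

```bash
python3 -m pendant '[0,0,0.05,0,0,0,1, 0,0,0,0,0,0,1]'
```

```text
time: 6.6
tool_pos: [579.4, 228.1, 56.3]
tcp_rot: [-3.141, 0.002, -2.76]
contact_force: [-8.5, -2.8, 24.5]
grip_width: 0.4
finger_force: 12.5
```

The clip is at its rigid stop, with the force dropping at the snap and then 24 N at z = 56.3. I'll retreat upward and verify.

```bash
python3 -m pendant '[0,0,-0.3,0,0,0,1, 0,0,-0.7,0,0,0,1, 0,0,-1,0,0,0,1, 0,0,-1,0,0,0,1, 0,0,-1,0,0,0,1, -1,0,-0.5,0,0,0,1, -1,0,0,0,0,0,1, -0.5,0,0,0,0,0,1, 0,0,0,0,0,0,1, 0,0,0,0,0,0,1]'
python3 - <<'E'
from h import *
a=capture("wrist")[...,::-1]; b=capture("scene")[...,::-1]
print(get_obs()["contact_force"].round(1) if hasattr(get_obs()["contact_force"],"round") else 0)
cv2.imwrite("pics/f.png",np.hstack([cv2.resize(a[60:280,200:440],None,fx=1.6,fy=1.6),cv2.resize(b[110:330,210:540],(400,352))]))
E
```

```text
time: 7.6
tool_pos: [648.2, 255.8, 186.7]
tcp_rot: [3.141, -0.002, -2.76]
contact_force: [-0.2, 0.4, -0.2]
grip_width: 0.6
finger_force: 0.0
[-0.6  0.5  0.5]
```

View pics/f.png

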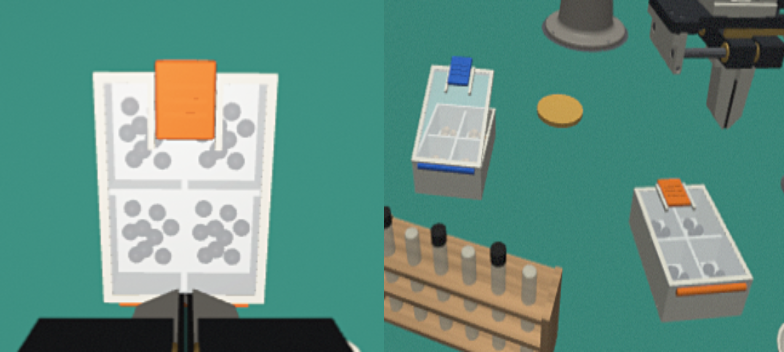

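The right panel shows the orange case shut with its clip down (about 675,192) and the blue case still open (about 455,130). The robot is touching nothing.

```bash
python3 -c "from plant import *; print(close_job())"
```

```text
the job is handed in; nothing more can be done
None
```

The orange-clip case is shut with its clip pressed to the stop and staying down, the blue-clip case is still open as found, and I handed the job in at about 8 s on the robot's clock.

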